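# Key in the squareness check and hold the try square in the stand's corner

### The job

Start the squareness check on the readout: press its three keys fully down, one at a time and in this order: the bar key, the round key, the square key, letting each spring back before the next. Then grip the try square by its stock, set it on the gauge stand's plate, and press it, upright and straight, into the corner until its underside rests on the plate and its blade-end face is flush against the middle of the column. Finish while still gripping it and pushing it steadily against the column; leave the jars, bottles and beaker where they are.

Things in the scene. Friction and masses are not known exactly. Their poses are not given: they have to be found in the camera images.
- stand: the gauge stand, fixed: a flat aluminium base plate with one upright steel column near its +x end. Origin on the bench under the plate's middle; x points from the plate's open end to the column, z up. The column's flat face looking along -x lies at x = +60 mm; the plate's top is at z = 12 mm
- base_plate: the stand's base plate, 220 mm along x, 140 mm along y, 12 mm thick; same origin and axes as the stand
- column: the stand's upright column, a flat bar 20 mm (x: 60 to 80 mm) by 50 mm (y: -25 to 25 mm), top 152 mm above the bench, with a clamp block and a black box behind it (+x side). Origin and axes are those of the stand
- corner (a point): the inside corner of the stand: on the plate's top (12 mm above the bench), at the foot and middle of the column's 50 mm wide face. Axes as the stand's
- try_square: the loose try square, about 0.34 kg, standing upright: aluminium stock 130 (x) by 24 (y) by 30 mm high, and a steel blade (24 along x, 5 thick) rising at its +x end to 120 mm. Origin: middle of the stock's underside; x along the stock to the blade, z up. Blade edge and stock end share one plane at x = +65 mm. Grip the stock across its 24 mm, clear of the blade (bare top: x = -65 to +41 mm)
- heel (a point): the outside corner of the try square: middle of the lower edge of its blade-end face, at x = +65 mm, y = 0, z = 0 of the square. Axes as the square's
- keypad: the readout's keypad, fixed: a light grey box 85 (x) by 150 (y) by 30 mm high, with a raised display strip along its +x edge (x = 20 to 43 mm, top 50 mm above the bench) and three white keys in a row along y at x = -14 mm: round, long bar, square. Origin on the bench under its middle; z up
- bar_key_top (a point): centre of the top of the middle key, a narrow bar 34 mm (x) by 13 mm (y), 40 mm above the bench when up
- round_key_top (a point): centre of the top of the round key, 24 mm across, 48 mm from the bar key on the keypad's +y side, top 40 mm above the bench when up
- square_key_top (a point): centre of the top of the square key, 23 by 23 mm, 48 mm from the bar key on the keypad's -y side, top 40 mm above the bench when up
- bar_key (a joint): travel of the bar key in m: 0 up, 0.005 fully down; springs back by itself; starts to move at about 1.2 N, fully down at about 4 N
- round_key (a joint): travel of the round key in m: 0 up, 0.005 fully down; springs back by itself; starts to move at about 1.2 N, fully down at about 4 N
- square_key (a joint): travel of the square key in m: 0 up, 0.005 fully down; springs back by itself; starts to move at about 1.2 N, fully down at about 4 N
- small_jar: bystander, loose: small white jar, 36 mm across, 50 mm tall; origin under its middle
- ointment_jar: bystander, loose: squat clear glass jar, 42 mm across, 45 mm tall; origin under its middle
- vial: bystander, loose: small amber glass bottle, 28 mm across, 55 mm tall; origin under its middle
- beaker: bystander, loose: open clear beaker, 70 mm across the rim, 90 mm tall; origin under its middle
- white_bottle: bystander, loose: white plastic bottle, 60 mm across, 150 mm tall; origin under its middle
- amber_bottle: bystander, loose: amber glass bottle, 52 mm across, 110 mm tall; origin under its middle
- clear_bottle: bystander, loose: clear bottle with a yellow cap, 56 mm across, 130 mm tall; origin under its middle

How it is judged:
By the outcome, as a careful person would: the job done as asked, in the order asked, and still so for the second after the job is handed in, while the arm keeps its last pose, push and grip.
It also fails if it takes over 56 s, if anything falls off the work surface, if the arm or the gripper's body presses on something with over 40 N, if the wrist force passes 120 N, or if a joint passes its speed limit or range.

### The arm

A 6-joint arm with a two-finger parallel gripper is mounted at the origin on the work surface. World frame = base frame: x ahead of the robot, y to its left, z up, the work surface at z = 0. Lengths are in m, angles in rad, forces in N, time in s.
With the tool pointing down it reaches from about 0.35 to 0.775 m from the base axis. Payload 7.3 kg.
Tool frame: the origin (TCP) lies midway between the tips of the shut fingers; the grasp point (between the pads) lies 19 mm behind it (robot.grip_depth is the z of the grasp point in the tool frame, in m); z points along the fingers, y is the line along which they close (so a half turn about z gives the same grasp; the last joint's range is limited). The gripper opens to 92 mm and grips with 3 to 60 N. Pads are 19 mm wide; open, the fingers measure 130 mm over their backs; the gripper's body (75 mm by 190 mm) begins 47 mm behind the grasp point.
Start: joints at [-1.247, 0.342, 1.524, -0, 1.275, -0.146], TCP at [0.238, -0.468, 0.198] pointing down, gripper open.
Joint ranges: [-2.53, 2.53], [-0.77, 2.02], [0.04, 2.7], [-1, 4.14], [0.28, 2.66], [-3.11, 3.11]. Speed limits (rad/s): [2.57, 2.57, 3.14, 3.14, 3.14, 3.14].

### API

Orientations are given as [roll, pitch, yaw] about the fixed x, y, z axes, in that order (R = Rz(yaw) Ry(pitch) Rx(roll)).
In Python, from cell import robot, viewer gives the robot as it stands.
- The arm moves only by the tool step_arm, never from a script. Its argument "increments" is a list of rows, each an object with "delta_pos": the shift along the tool's x, y, z in cm, a list of three; "dr": the turn, a rotation vector about the tool's x, y, z in degrees, a list of three; "fingers": the closure, from -1 (fully open) to 1 (shut), so that 0 is half open. In form: [{"delta_pos": [tx, ty, tz], "dr": [wx, wy, wz], "fingers": fingers}, ...]. A call has exactly 5 rows; each row is the pose to reach, as a shift and turn from the pose commanded when the call began, along the tool's axes at that moment; what a row does not reach only later rows make up. A row lasts 1/8 s, in which the tool goes at most 62.5 mm and 10.7 degrees, less where a joint would pass 70% of its speed; a pose out of reach is approached as far as the arm can. A call with a gripper value outside its range is refused whole. The fingers move at their own pace and stop on an object; "newtons" is the grip in N (left out, the last holds). Time passes only in rows, so rows that repeat a pose let the fingers close, or fill a call up. It gives the time, the measured TCP pose, the force, the opening and the grip force at its end, in the units of the state.
- robot.observe(): the state, without advancing time (a new reading comes with each control period).
- viewer.read_camera(name): name is "scene" or "top" or "wrist"; returns the picture (384x512x3 uint8, red, green, blue); there is no depth.
- viewer.camera_params(name): a dict with "K" (3x3 intrinsics, pixels), "k1" (the pictures are not rectified: a ray, as slopes to the right and down, at radius r is drawn at 1 + k1 r^2 times it, then the intrinsics apply), "T" (4x4, takes a point from camera to world coordinates). Camera axes: x right, y down, z forward; pixel columns grow to the right and rows downward; lengths in m; the calibration is good to about 2 mm. A picture is of the moment at which its call begins: read the wrist's pose just before it. camera_params takes no time and is no camera call; for the wrist camera it gives the pose at the moment of the call.
- robot.hand_in(): hands the job in; it is judged then, once.
The state is a dict: "time": time; "qpos": joint angles; "qvel": joint speeds; "joint_efforts": joint torques, N m; "tool_pos": TCP position; "tool_rot": TCP orientation; "contact_force": force on the tool from outside, world axes, zero at the start; "torque": the same for the moment, N m; "opening": finger opening in m; "grip_force": force on a finger pad.
Only numpy, scipy, OpenCV 4.12 (cv2) and the standard library are available. Lean on these libraries where they do the work, as an engineer would, in place of code of your own. Each camera call takes 0.05 s, during which the arm holds its last target. There are 200 camera calls.

## Working session

There is one attempt and no reset: what is moved stays moved. The work goes in short steps, Python scripts to look and compute and a tool call to move; the robot and the scene stay as the last step left them, time stands still between calls to the robot, and variables do not carry over. Pictures are saved under pics/ and viewed, at most 10 in all, crops included, and the job is handed in when it is done.

Besides the shell and the picture viewer there is one more tool, called after "Emit:" as name(argument=value, ...) on one line, values as JSON. step_arm: Moves the arm, as the interface text tells. Its arguments: {"type":"object","properties":{"increments":{"type":"array"},"newtons":{"type":"number"}},"required":["increments"]}

```bash
mkdir -p pics; cat > h.py <<'E'
import numpy as np, cv2
from cell import robot, viewer
from scipy.spatial.transform import Rotation as R
def snap(n,f):
    p=viewer.camera_params(n); im=viewer.read_camera(n)
    cv2.imwrite('pics/%s.png'%f,im[:,:,::-1]); np.savez('pics/%s.npz'%f,K=p['K'],k1=p['k1'],T=p['T']); return im,p
def load(f):
    return cv2.imread('pics/%s.png'%f)[:,:,::-1],dict(np.load('pics/%s.npz'%f))
def ray(p,uv):
    K=np.array(p['K']);T=np.array(p['T'])
    u=cv2.undistortPoints(np.array([[uv]],float),K,np.array([float(p['k1']),0,0,0]))[0,0]
    return T[:3,3],T[:3,:3]@np.array([u[0],u[1],1])
def onz(p,uv,z):
    o,d=ray(p,uv); return o+d*(z-o[2])/d[2]
def proj(p,X):
    K=np.array(p['K']);T=np.linalg.inv(np.array(p['T']));c=T[:3,:3]@np.array(X)+T[:3,3]
    s=c[:2]/c[2]; s=s*(1+float(p['k1'])*(s@s)); return K[:2,:2]@s+K[:2,2]
def st():
    s=robot.observe(); print('t',s['time'],'tcp',np.round(s['tool_pos'],4),'rot',np.round(s['tool_rot'],4),'F',np.round(s['contact_force'],2),'open',s['opening'],'grip',s['grip_force']); return s
def tool(dw,dyaw=0):
    "world shift -> tool shift cm"
    s=robot.observe(); Rm=R.from_euler('xyz',s['tool_rot']).as_matrix(); return np.round(Rm.T@np.array(dw)*100,2)
E
python3 - <<'E'
from h import *
import numpy as np
s=st(); print(robot.grip_depth)
a,_=snap('top','top0'); b,_=snap('scene','scene0')
E
```

```text
t 0.0 tcp [ 0.2375 -0.4677  0.1974] rot [-3.1401e+00 -2.0000e-04  4.6980e-01] F [ 0.08 -0.78  0.44] open 0.09182633470745563 grip 0.0
-0.0188
```

View pics/top0.png

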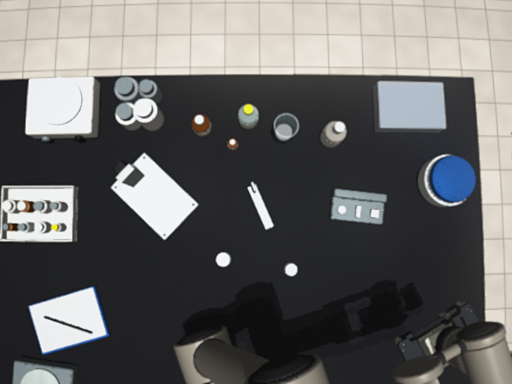

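View pics/scene0.png

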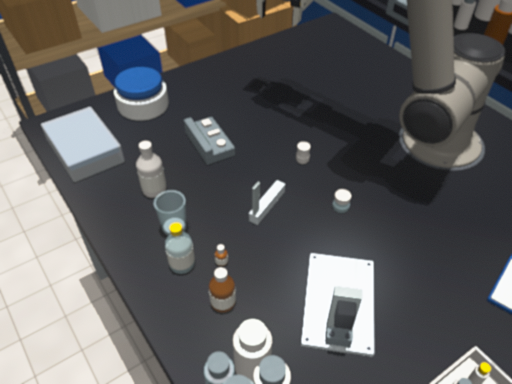

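The top view shows the stand at about (155,195) with its column to the upper left. The square is at (260,205) with its blade end at the top (252,187). On the keypad, the round key is at (342,210), the bar at (359,211) and the square key at (375,213). Next I'll measure these from masks.

```bash
python3 - <<'E'
from h import *
im,p=load('top0'); g=im.min(2)
def comps(x0,y0,x1,y1,th,mn):
    m=(g[y0:y1,x0:x1]>th).astype(np.uint8)
    n,l,s,c=cv2.connectedComponentsWithStats(m)
    for i in range(1,n):
        if s[i,4]>=mn:
            pts=np.argwhere(l==i)[:,::-1]+[x0,y0]; r=cv2.minAreaRect(pts.astype(np.float32))
            yield c[i]+[x0,y0],s[i,4],cv2.boxPoints(r)
for z,b,n in[(.04,(330,198,388,226,205,15),'keys'),(.03,(240,175,285,235,150,30),'square'),(.012,(105,145,205,245,170,300),'plate')]:
    for c,a,box in comps(*b):
        print(n,a,np.round(c,1),np.round(onz(p,c,z)[:2],4),[tuple(np.round(onz(p,q,z)[:2],4)) for q in box])
for q,n,z in[((223,259),'jar',.045),((291,269),'jar2',.05),((233,144),'vial',.05),((201,122),'amber',.1),((286,127),'beaker',.08),((333,134),'whiteb',.1)]:
    print(n,np.round(onz(p,q,z)[:2],3))
E
```

```text
keys 48 [341.6 209.4] [ 0.5373 -0.3092] [(np.float64(0.5469), np.float64(-0.299)), (np.float64(0.5468), np.float64(-0.3191)), (np.float64(0.527), np.float64(-0.3186)), (np.float64(0.5271), np.float64(-0.2986))]
keys 42 [358. 211.] [ 0.5324 -0.3563] [(np.float64(0.5184), np.float64(-0.3488)), (np.float64(0.5477), np.float64(-0.3538)), (np.float64(0.5462), np.float64(-0.3638)), (np.float64(0.5169), np.float64(-0.3589))]
keys 55 [374.8 213.3] [ 0.5255 -0.4044] [(np.float64(0.5349), np.float64(-0.3938)), (np.float64(0.5347), np.float64(-0.4141)), (np.float64(0.5148), np.float64(-0.4136)), (np.float64(0.515), np.float64(-0.3932))]
square 392 [260.4 206.7] [ 0.5467 -0.0796] [(np.float64(0.6098), np.float64(-0.0392)), (np.float64(0.6196), np.float64(-0.0619)), (np.float64(0.4921), np.float64(-0.1162)), (np.float64(0.4825), np.float64(-0.0936))]
plate 3474 [154.9 196.7] [0.5774 0.2239] [(np.float64(0.6149), np.float64(0.3629)), (np.float64(0.7159), np.float64(0.2629)), (np.float64(0.5532), np.float64(0.0991)), (np.float64(0.4545), np.float64(0.1978))]
jar [0.401 0.026]
jar2 [ 0.372 -0.163]
vial [ 0.723 -0.003]
amber [0.776 0.084]
beaker [ 0.765 -0.151]
whiteb [ 0.741 -0.278]
```

```bash
python3 - <<'E'
from h import *
print(tool([.5324-.2375,-.3563+.4677,-.05]))
p=viewer.camera_params('wrist');s=robot.observe()
Rm=R.from_euler('xyz',s['tool_rot']).as_matrix()
print(Rm.T@(p['T'][:3,3]-s['tool_pos']),Rm.T@p['T'][:3,:3])
E
```

```text
[31.34  3.42  5.  ]
[ 0.07219638  0.00069366 -0.18693371] [[ 8.07332832e-04 -9.63771424e-01 -2.66728308e-01]
 [ 9.99999627e-01  6.95950024e-04  5.12115816e-04]
 [-3.07933017e-04 -2.66728622e-01  9.63771626e-01]]
```

Emit:
step_arm(increments=[{"delta_pos": [6.2,0.7,1],"dr": [0,0,0],"fingers": 1},{"delta_pos": [12.4,1.4,2],"dr": [0,0,0],"fingers": 1},{"delta_pos": [18.6,2.1,3],"dr": [0,0,0],"fingers": 1},{"delta_pos": [24.8,2.8,4],"dr": [0,0,0],"fingers": 1},{"delta_pos": [31.3,3.4,5],"dr": [0,0,0],"fingers": 1}], newtons=20)

```text
time: 0.72
tool_pos: [0.528, -0.358, 0.1483]
tool_rot: [-3.141, 0.0, 0.47]
contact_force: [0.4, -0.4, -0.4]
opening: 0.046
grip_force: 0.0
```

Emit:
step_arm(increments=[{"delta_pos": [0,0,0],"dr": [0,0,0],"fingers": 1},{"delta_pos": [0,0,0],"dr": [0,0,0],"fingers": 1},{"delta_pos": [0,0,0],"dr": [0,0,0],"fingers": 1},{"delta_pos": [0,0,0],"dr": [0,0,0],"fingers": 1},{"delta_pos": [0,0,0],"dr": [0,0,0],"fingers": 1}])

```text
time: 1.35
tool_pos: [0.5258, -0.3597, 0.1495]
tool_rot: [3.141, -0.0, 0.469]
contact_force: [0.2, -0.2, -0.4]
opening: 0.0006
grip_force: 0.0
```

```bash
python3 - <<'E'
from h import *
st(); im,p=snap('wrist','w1'); print(np.round(p['T'][:3,3],3))
print([np.round(proj(p,X)) for X in[(.5373,-.3092,.04),(.5324,-.3563,.04),(.5255,-.4044,.04)]])
E
```

```text
t 1.35 tcp [ 0.5258 -0.3597  0.1495] rot [ 3.141e+00 -2.000e-04  4.686e-01] F [ 0.21 -0.17 -0.44] open 0.0005745949048351726 grip 0.0
[ 0.591 -0.328  0.336]
[array([216., 150.]), array([256., 176.]), array([295., 202.])]
```

View pics/w1.png

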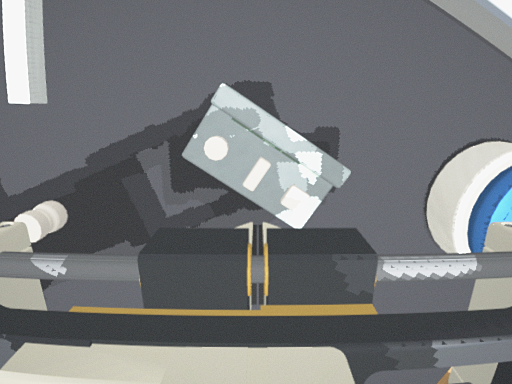

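Wrist view: the round key is at (216,148), the bar at (257,174) and the square key at (294,199), all within about 2 px of prediction.

```bash
python3 - <<'E'
from h import *
im,p=load('w1')
for q in[(216,148),(257,174),(294,199)]:
    X=onz(p,q,.04); print(np.round(X,4), tool(X-robot.observe()['tool_pos']))
E
```

```text
[ 0.5393 -0.3087  0.04  ] [ 3.49 -3.94 10.94]
[ 0.5342 -0.3562  0.04  ] [ 0.89  0.07 10.94]
[ 0.5281 -0.4017  0.04  ] [-1.71  3.85 10.95]
```

Emit:
step_arm(increments=[{"delta_pos": [0.8,0.1,5],"dr": [0,0,0],"fingers": 1},{"delta_pos": [0.8,0.1,9],"dr": [0,0,0],"fingers": 1},{"delta_pos": [0.8,0.1,10.3],"dr": [0,0,0],"fingers": 1},{"delta_pos": [0.8,0.1,10.9],"dr": [0,0,0],"fingers": 1},{"delta_pos": [0.8,0.1,11.2],"dr": [0,0,0],"fingers": 1}])

```text
time: 2.02
tool_pos: [0.5347, -0.3571, 0.0384]
tool_rot: [3.139, -0.001, 0.47]
contact_force: [0.6, 0.3, 0.5]
opening: 0.0002
grip_force: 0.0
```

Emit:
step_arm(increments=[{"delta_pos": [0,0,0.1],"dr": [0,0,0],"fingers": 1},{"delta_pos": [0,0,0.2],"dr": [0,0,0],"fingers": 1},{"delta_pos": [0,0,0.25],"dr": [0,0,0],"fingers": 1},{"delta_pos": [0,0,0.25],"dr": [0,0,0],"fingers": 1},{"delta_pos": [0,0,0.25],"dr": [0,0,0],"fingers": 1}])

```text
time: 2.65
tool_pos: [0.534, -0.3563, 0.0346]
tool_rot: [3.141, -0.0, 0.47]
contact_force: [-0.4, -0.3, 0.2]
opening: 0.0005
grip_force: 0.0
```

```bash
python3 - <<'E'
from h import *
st(); im,p=snap('scene','s2'); a,_=snap('wrist','w2')
c=cv2.resize(im[90:180,160:280],(480,360),interpolation=2); d=cv2.resize(a[130:310,130:400],(320,213))
o=np.zeros((600,480,3),np.uint8);o[:360]=c;o[370:583,:320]=d
cv2.imwrite('pics/c2.png',o[:,:,::-1]); st(); print(proj(p,(.534,-.3563,.04)))
E
```

```text
t 2.65 tcp [ 0.534  -0.3563  0.0346] rot [ 3.1415 -0.      0.4698] F [-0.45 -0.28  0.23] open 0.00046706378861653756 grip 0.0
t 2.75 tcp [ 0.534  -0.3563  0.0346] rot [ 3.1415 -0.      0.4698] F [0.55 0.01 0.7 ] open 5.993738522901441e-05 grip 0.0
[211.83646522 131.2318883 ]
```

View pics/c2.png

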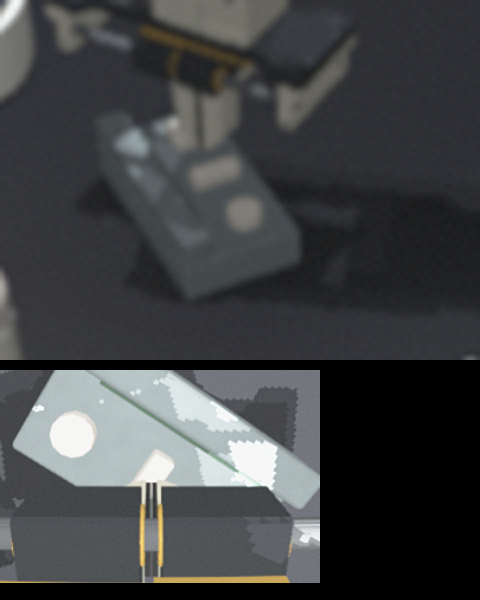

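The crop shows the bar key fully visible, at scene px of about (214,133). The fingers stand just behind it, towards the square key. I'll measure that offset.

```bash
python3 - <<'E'
from h import *
im,p=load('s2'); s=robot.observe()
print('tcp px',proj(p,s['tool_pos']),'tip at',onz(p,(160+205/4,90+151/4),.0346))
print('bar',onz(p,(160+215/4,90+172/4),.04),'round',onz(p,(160+245/4,90+214/4),.04))
_,w=load('w2'); print('w2 tcp',proj(w,s['tool_pos']),'bar',onz(w,(130+155*270/320,130+(465-370)*180/213),.04),'round',onz(w,(130+73*270/320,130+(434-370)*180/213),.04))
_,p0=load('scene0')
for n,f in(('scene','s2'),('top','top0')):
    print(n, load(f)[1]['T'][:3,3])
im0=load('scene0')[0]
cv2.imwrite('pics/c3.png',np.hstack([cv2.resize(a[90:180,160:280],(390,292),interpolation=2) for a in(im0,im)])[:,:,::-1])
E
```

```text
tcp px [211.9532406  132.75808075] tip at [ 0.52443337 -0.37581463  0.0346    ]
bar [ 0.53357598 -0.3469912   0.04      ] round [ 0.53964046 -0.2988038   0.04      ]
w2 tcp [255.99442404 222.25681412] bar [ 0.54443216 -0.35444913  0.04      ] round [ 0.54020903 -0.30851329  0.04      ]
scene [1.03608793 0.57222209 0.9075632 ]
top [ 0.4751605  -0.03569477  1.36158786]
```

View pics/c3.png

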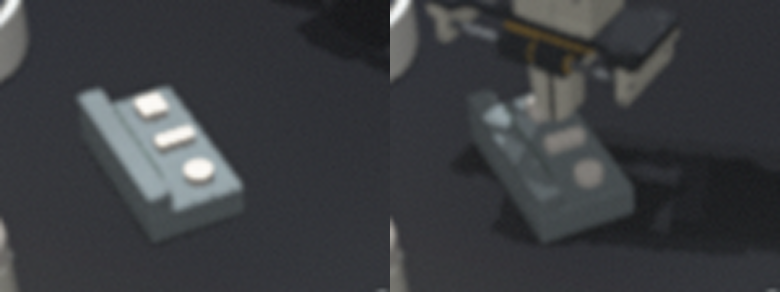

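The tip appears to hover above or behind the bar. I'll triangulate known points from both views to check the calibration.

```bash
python3 - <<'E'
from h import *
i,pt=load('top0'); i0,ps=load('scene0'); _,pw=load('w1')
def tri(*ob):
    A=np.zeros((3,3));b=np.zeros(3);L=[]
    for p,q in ob:
        o,d=ray(p,q);d=d/np.linalg.norm(d);M=np.eye(3)-np.outer(d,d);A+=M;b+=M@o;L.append((o,M))
    X=np.linalg.solve(A,b); return np.round(X,4),[round(float(np.linalg.norm(M@(X-o))),4) for o,M in L]
g=i0.min(2)[100:150,190:240]
n,l,s,c=cv2.connectedComponentsWithStats((g>200).astype(np.uint8))
k=[c[j]+[190,100] for j in range(1,n) if s[j,4]>8]; print(k)
k.sort(key=lambda a:-a[1])
for a,b,w in zip(k,[(341.6,209.4),(358,211),(374.8,213.3)],[(216,148),(257,174),(294,199)]):
    print(tri((ps,a),(pt,b)),tri((pw,w),(ps,a)),tri((pw,w),(pt,b)))
print('corner holes / plate corner', tri((ps,(373,353)),(pt,(145.5,154))), tri((ps,(313,254)),(pt,(165,238))), tri((ps,(375,262)),(pt,(197,204))))
E
```

```text
[array([205.97560976, 121.43902439]), array([213.15, 131.25]), array([220.60465116, 141.37209302])]
(array([ 0.5366, -0.3087,  0.039 ]), [0.0009, 0.0009]) (array([ 0.5377, -0.3081,  0.0393]), [0.0016, 0.0016]) (array([ 0.5381, -0.3091,  0.0372]), [0.0009, 0.0009])
(array([ 0.5315, -0.3556,  0.0395]), [0.0011, 0.0011]) (array([ 0.5324, -0.3556,  0.0391]), [0.0018, 0.0018]) (array([ 0.5328, -0.3571,  0.034 ]), [0.0005, 0.0005])
(array([ 0.5249, -0.4046,  0.038 ]), [0.0008, 0.0008]) (array([ 0.5272, -0.401 ,  0.041 ]), [0.0012, 0.0012]) (array([ 0.5259, -0.4055,  0.0309]), [0.0015, 0.0015])
corner holes / plate corner (array([0.6596, 0.3064, 0.0358]), [0.0693, 0.0693]) (array([0.5085, 0.1515, 0.0291]), [0.0627, 0.0627]) (array([0.5131, 0.1574, 0.0373]), [0.0713, 0.0713])
```

Emit:
step_arm(increments=[{"delta_pos": [0,0,0.1],"dr": [0,0,0],"fingers": 1},{"delta_pos": [0,0,0.2],"dr": [0,0,0],"fingers": 1},{"delta_pos": [0,0,0.3],"dr": [0,0,0],"fingers": 1},{"delta_pos": [0,0,0.3],"dr": [0,0,0],"fingers": 1},{"delta_pos": [0,0,0.3],"dr": [0,0,0],"fingers": 1}])

```text
time: 3.38
tool_pos: [0.534, -0.3563, 0.0316]
tool_rot: [3.142, 0.0, 0.47]
contact_force: [-0.7, -0.2, 0.5]
opening: 0.0006
grip_force: 0.0
```

```bash
python3 - <<'E'
from h import *
im,p=snap('wrist','w3'); s=st(); t=s['tool_pos']; Rm=R.from_euler('xyz',s['tool_rot']).as_matrix()
for dx in(-.01,0,.01):
  for dz in(0,-.01,-.02): print(dx,dz,np.round(proj(p,t+Rm@[dx,0,dz]),1))
sc,q=snap('scene','s3')
o=np.vstack([cv2.resize(im[180:270,180:340],(640,360),interpolation=2),np.pad(cv2.resize(sc[100:150,185:245],(288,240),interpolation=2),((0,0),(0,352),(0,0)))])
cv2.imwrite('pics/c4.png',o[:,:,::-1])
E
```

```text
t 3.425 tcp [ 0.534  -0.3563  0.0316] rot [3.1414 0.     0.4698] F [-0.54  0.86  0.41] open 0.0006609359909130003 grip 0.0
-0.01 0 [256.  236.3]
-0.01 -0.01 [256.  242.7]
-0.01 -0.02 [255.9 249.7]
0 0 [256.  222.3]
0 -0.01 [256. 228.]
0 -0.02 [255.9 234.4]
0.01 0 [256.  207.8]
0.01 -0.01 [256. 213.]
0.01 -0.02 [255.9 218.6]
```

View pics/c4.png

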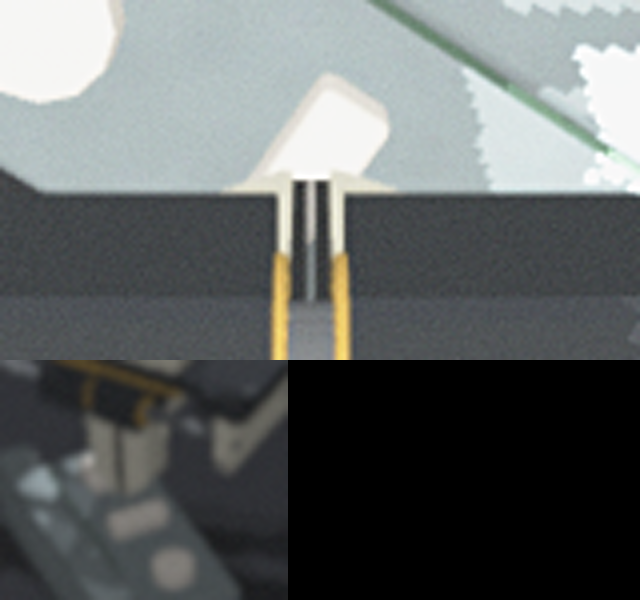

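The wrist and scene views agree that the visible tips end about 18 mm above the reported TCP, so the key hasn't been touched. I'll go down gently until there is force.

Emit:
step_arm(increments=[{"delta_pos": [0,0,0.2],"dr": [0,0,0],"fingers": 1},{"delta_pos": [0,0,0.4],"dr": [0,0,0],"fingers": 1},{"delta_pos": [0,0,0.6],"dr": [0,0,0],"fingers": 1},{"delta_pos": [0,0,0.7],"dr": [0,0,0],"fingers": 1},{"delta_pos": [0,0,0.7],"dr": [0,0,0],"fingers": 1}])

```text
time: 4.1
tool_pos: [0.5339, -0.3563, 0.0245]
tool_rot: [-3.142, 0.0, 0.47]
contact_force: [0.6, 0.5, -0.6]
opening: 0.0004
grip_force: 0.0
```

Emit:
step_arm(increments=[{"delta_pos": [0,0,0.1],"dr": [0,0,0],"fingers": 1},{"delta_pos": [0,0,0.2],"dr": [0,0,0],"fingers": 1},{"delta_pos": [0,0,0.3],"dr": [0,0,0],"fingers": 1},{"delta_pos": [0,0,0.4],"dr": [0,0,0],"fingers": 1},{"delta_pos": [0,0,0.4],"dr": [0,0,0],"fingers": 1}])

```text
time: 4.72
tool_pos: [0.5339, -0.3563, 0.0205]
tool_rot: [-3.142, 0.0, 0.47]
contact_force: [0.6, -0.7, 0.1]
opening: 0.0002
grip_force: 0.0
```

Emit:
step_arm(increments=[{"delta_pos": [0,0,0.1],"dr": [0,0,0],"fingers": 1},{"delta_pos": [0,0,0.2],"dr": [0,0,0],"fingers": 1},{"delta_pos": [0,0,0.3],"dr": [0,0,0],"fingers": 1},{"delta_pos": [0,0,0.3],"dr": [0,0,0],"fingers": 1},{"delta_pos": [0,0,0.3],"dr": [0,0,0],"fingers": 1}])

```text
time: 5.35
tool_pos: [0.534, -0.3563, 0.0176]
tool_rot: [3.141, 0.0, 0.47]
contact_force: [-0.7, 0.3, 0.3]
opening: 0.0003
grip_force: 0.0
```

```bash
python3 - <<'E'
from h import *
im,p=snap('wrist','w5'); sc,q=snap('scene','s5'); s=st(); print(np.round(s['joint_efforts'],2))
o=np.vstack([cv2.resize(im[180:270,180:340],(560,315),interpolation=2),np.pad(cv2.resize(sc[100:150,185:245],(336,280),interpolation=2),((0,0),(0,224),(0,0)))])
cv2.imwrite('pics/c5.png',o[:,:,::-1])
E
```

```text
t 5.45 tcp [ 0.534  -0.3564  0.0176] rot [ 3.1414 -0.      0.4698] F [ 0.94 -0.29  0.38] open 0.0003019392807121779 grip 0.0
[ -0.   -58.05 -21.04   0.08   0.     0.  ]
```

View pics/c5.png

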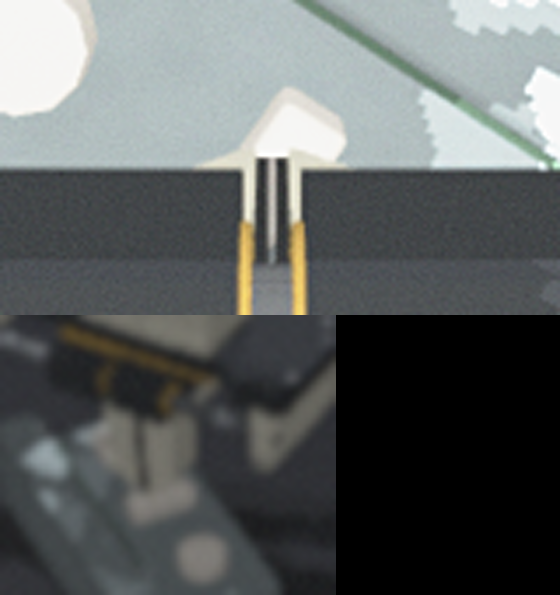

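The tip is now almost on the bar. The bottom of the fingers, at scene px of about (214,131), coincides with the bar's centre, and there is still no force. I'll continue in small steps.

Emit:
step_arm(increments=[{"delta_pos": [0,0,0.1],"dr": [0,0,0],"fingers": 1},{"delta_pos": [0,0,0.2],"dr": [0,0,0],"fingers": 1},{"delta_pos": [0,0,0.3],"dr": [0,0,0],"fingers": 1},{"delta_pos": [0,0,0.3],"dr": [0,0,0],"fingers": 1},{"delta_pos": [0,0,0.3],"dr": [0,0,0],"fingers": 1}])

```text
time: 6.08
tool_pos: [0.534, -0.3563, 0.0146]
tool_rot: [3.142, 0.0, 0.47]
contact_force: [-1.1, 0.9, 0.4]
opening: 0.0001
grip_force: 0.0
```

Emit:
step_arm(increments=[{"delta_pos": [0,0,0.1],"dr": [0,0,0],"fingers": 1},{"delta_pos": [0,0,0.2],"dr": [0,0,0],"fingers": 1},{"delta_pos": [0,0,0.2],"dr": [0,0,0],"fingers": 1},{"delta_pos": [0,0,0.2],"dr": [0,0,0],"fingers": 1},{"delta_pos": [0,0,0.2],"dr": [0,0,0],"fingers": 1}])

```text
time: 6.7
tool_pos: [0.534, -0.3564, 0.0126]
tool_rot: [3.141, 0.0, 0.47]
contact_force: [-0.3, -0.2, -0.3]
opening: 0.0006
grip_force: 0.0
```

Emit:
step_arm(increments=[{"delta_pos": [0,0,0.1],"dr": [0,0,0],"fingers": 1},{"delta_pos": [0,0,0.2],"dr": [0,0,0],"fingers": 1},{"delta_pos": [0,0,0.2],"dr": [0,0,0],"fingers": 1},{"delta_pos": [0,0,0.2],"dr": [0,0,0],"fingers": 1},{"delta_pos": [0,0,0.2],"dr": [0,0,0],"fingers": 1}])

```text
time: 7.32
tool_pos: [0.5341, -0.3564, 0.0107]
tool_rot: [3.141, -0.0, 0.47]
contact_force: [0.5, 0.0, 1.3]
opening: 0.0002
grip_force: 0.8
```

Contact starts at about z = 0.011 (1.3 N). Now the full press.

Emit:
step_arm(increments=[{"delta_pos": [0,0,0.1],"dr": [0,0,0],"fingers": 1},{"delta_pos": [0,0,0.2],"dr": [0,0,0],"fingers": 1},{"delta_pos": [0,0,0.3],"dr": [0,0,0],"fingers": 1},{"delta_pos": [0,0,0.3],"dr": [0,0,0],"fingers": 1},{"delta_pos": [0,0,0.3],"dr": [0,0,0],"fingers": 1}])

```text
time: 7.95
tool_pos: [0.5341, -0.3564, 0.0077]
tool_rot: [3.141, -0.0, 0.47]
contact_force: [0.2, 0.2, 3.4]
opening: 0.0006
grip_force: 1.6
```

Emit:
step_arm(increments=[{"delta_pos": [0,0,0.1],"dr": [0,0,0],"fingers": 1},{"delta_pos": [0,0,0.2],"dr": [0,0,0],"fingers": 1},{"delta_pos": [0,0,0.2],"dr": [0,0,0],"fingers": 1},{"delta_pos": [0,0,0.2],"dr": [0,0,0],"fingers": 1},{"delta_pos": [0,0,0.2],"dr": [0,0,0],"fingers": 1}])

```text
time: 8.57
tool_pos: [0.5341, -0.3564, 0.0066]
tool_rot: [3.141, -0.0, 0.47]
contact_force: [-2.3, 2.0, 8.9]
opening: 0.0004
grip_force: 4.7
```

The bar key is fully down: it stops at z = 0.0066 with 8.9 N. Now I'll lift, move 48 mm to the round key and press.

Emit:
step_arm(increments=[{"delta_pos": [0,0,-1],"dr": [0,0,0],"fingers": 1},{"delta_pos": [0,0,-1.8],"dr": [0,0,0],"fingers": 1},{"delta_pos": [0.6,-1,-1.8],"dr": [0,0,0],"fingers": 1},{"delta_pos": [2.6,-4,-1.8],"dr": [0,0,0],"fingers": 1},{"delta_pos": [2.6,-4,-1.3],"dr": [0,0,0],"fingers": 1}])

```text
time: 9.2
tool_pos: [0.5391, -0.3059, 0.0183]
tool_rot: [-3.14, 0.0, 0.473]
contact_force: [0.1, -0.3, 0.2]
opening: 0.0003
grip_force: 0.0
```

Emit:
step_arm(increments=[{"delta_pos": [0,0,0.4],"dr": [0,0,0],"fingers": 1},{"delta_pos": [0,0,0.7],"dr": [0,0,0],"fingers": 1},{"delta_pos": [0,0,1.0],"dr": [0,0,0],"fingers": 1},{"delta_pos": [0,0,1.3],"dr": [0,0,0],"fingers": 1},{"delta_pos": [0,0,1.3],"dr": [0,0,0],"fingers": 1}])

```text
time: 9.82
tool_pos: [0.5389, -0.3094, 0.0066]
tool_rot: [3.141, 0.0, 0.47]
contact_force: [-3.8, 0.3, 9.3]
opening: 0.0003
grip_force: 4.5
```

Emit:
step_arm(increments=[{"delta_pos": [0,0,-1],"dr": [0,0,0],"fingers": 1},{"delta_pos": [0,0,-1.8],"dr": [0,0,0],"fingers": 1},{"delta_pos": [-2.6,4,-1.8],"dr": [0,0,0],"fingers": 1},{"delta_pos": [-5.3,8,-1.8],"dr": [0,0,0],"fingers": 1},{"delta_pos": [-5.3,8,-1.3],"dr": [0,0,0],"fingers": 1}])

```text
time: 10.45
tool_pos: [0.5274, -0.4081, 0.0191]
tool_rot: [3.139, -0.0, 0.466]
contact_force: [-0.5, 0.2, 0.1]
opening: 0.0004
grip_force: 0.0
```

Emit:
step_arm(increments=[{"delta_pos": [0,0,0.4],"dr": [0,0,0],"fingers": 1},{"delta_pos": [0,0,0.7],"dr": [0,0,0],"fingers": 1},{"delta_pos": [0,0,1.0],"dr": [0,0,0],"fingers": 1},{"delta_pos": [0,0,1.3],"dr": [0,0,0],"fingers": 1},{"delta_pos": [0,0,1.3],"dr": [0,0,0],"fingers": 1}])

```text
time: 11.08
tool_pos: [0.5284, -0.4032, 0.0066]
tool_rot: [-3.141, -0.001, 0.471]
contact_force: [-2.0, 5.4, 8.7]
opening: 0.0003
grip_force: 4.2
```

All three keys are done. Now to above the square, opening the fingers on the way.

Emit:
step_arm(increments=[{"delta_pos": [0,0,-5],"dr": [0,0,0],"fingers": 1},{"delta_pos": [1,-2,-10],"dr": [0,0,0],"fingers": 0},{"delta_pos": [3.5,-6.5,-14.4],"dr": [0,0,2],"fingers": -1},{"delta_pos": [6.5,-12,-14.4],"dr": [0,0,3.8],"fingers": -1},{"delta_pos": [9.5,-17.3,-14.4],"dr": [0,0,3.8],"fingers": -1}])

```text
time: 11.7
tool_pos: [0.5347, -0.2079, 0.1505]
tool_rot: [3.14, -0.002, 0.403]
contact_force: [0.4, 0.3, 0.1]
opening: 0.0357
grip_force: 0.0
```

```bash
python3 - <<'E'
from h import *
s=st(); print(tool(np.array([.5397,-.0825,.15])-s['tool_pos']))
E
```

```text
t 11.7 tcp [ 0.5347 -0.2079  0.1505] rot [ 3.1395e+00 -1.7000e-03  4.0270e-01] F [0.4  0.26 0.1 ] open 0.03569076228090543 grip 0.0
[  5.38 -11.34   0.04]
```

Emit:
step_arm(increments=[{"delta_pos": [2.5,-5.5,0],"dr": [0,0,0],"fingers": -1},{"delta_pos": [4.5,-9.5,0],"dr": [0,0,0],"fingers": -1},{"delta_pos": [5.4,-11.3,0],"dr": [0,0,0],"fingers": -1},{"delta_pos": [5.4,-11.3,0],"dr": [0,0,0],"fingers": -1},{"delta_pos": [5.4,-11.3,0],"dr": [0,0,0],"fingers": -1}])

```text
time: 12.32
tool_pos: [0.5398, -0.0858, 0.1495]
tool_rot: [3.141, 0.0, 0.402]
contact_force: [-0.0, 0.9, -1.1]
opening: 0.0858
grip_force: 0.0
```

```bash
python3 - <<'E'
from h import *
s=st(); im,p=snap('wrist','w6')
for x in(-.065,.041,.065):
  for y in(-.012,.012):
    a=.403; X=np.array([.5471+x*np.cos(a)-y*np.sin(a),-.0794+x*np.sin(a)+y*np.cos(a),.03]); print(x,y,np.round(proj(p,X),1))
E
```

```text
t 12.325 tcp [ 0.5398 -0.0858  0.1495] rot [3.1409e+00 1.0000e-04 4.0250e-01] F [-0.02  0.9  -1.06] open 0.08583128632327615 grip 0.0
-0.065 -0.012 [264.7 230.5]
-0.065 0.012 [242.6 230.5]
0.041 -0.012 [265.4 131.5]
0.041 0.012 [241.3 131.5]
0.065 -0.012 [265.5 106.7]
0.065 0.012 [241.  106.7]
```

View pics/w6.png

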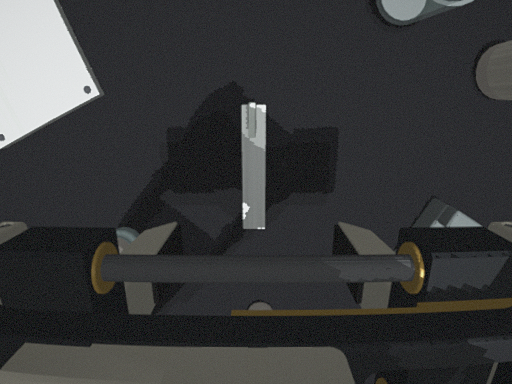

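The wrist view shows the stock at rows 105–229 and columns 242–266, with yaw aligned and within about 1.5 mm of the estimate. The camera side of the gripper would overhang the column later, so I'll use the half-turned grasp (joint 6 range allows it).

Emit:
step_arm(increments=[{"delta_pos": [0,0,0],"dr": [0,0,-10.5],"fingers": -1},{"delta_pos": [0,0,0],"dr": [0,0,-21],"fingers": -1},{"delta_pos": [0,0,0],"dr": [0,0,-31.5],"fingers": -1},{"delta_pos": [0,0,0],"dr": [0,0,-42],"fingers": -1},{"delta_pos": [0,0,0],"dr": [0,0,-52],"fingers": -1}])

```text
time: 13.0
tool_pos: [0.5396, -0.0861, 0.1494]
tool_rot: [-3.142, 0.0, 1.315]
contact_force: [0.6, 0.4, -0.3]
opening: 0.0916
grip_force: 0.0
```

Emit:
step_arm(increments=[{"delta_pos": [0,0,0],"dr": [0,0,-10.5],"fingers": -1},{"delta_pos": [0,0,0],"dr": [0,0,-21],"fingers": -1},{"delta_pos": [0,0,0],"dr": [0,0,-31.5],"fingers": -1},{"delta_pos": [0,0,0],"dr": [0,0,-42],"fingers": -1},{"delta_pos": [0,0,0],"dr": [0,0,-52],"fingers": -1}])

```text
time: 13.62
tool_pos: [0.5396, -0.0861, 0.1494]
tool_rot: [-3.141, 0.0, 2.222]
contact_force: [-0.2, 1.0, 0.7]
opening: 0.0918
grip_force: 0.0
```

Emit:
step_arm(increments=[{"delta_pos": [0,0,0],"dr": [0,0,-10.5],"fingers": -1},{"delta_pos": [0,0,0],"dr": [0,0,-21],"fingers": -1},{"delta_pos": [0,0,0],"dr": [0,0,-31.5],"fingers": -1},{"delta_pos": [0,0,0],"dr": [0,0,-42],"fingers": -1},{"delta_pos": [0,0,0],"dr": [0,0,-52],"fingers": -1}])

```text
time: 14.25
tool_pos: [0.5396, -0.0861, 0.1494]
tool_rot: [-3.141, -0.0, 3.13]
contact_force: [-0.4, 0.3, -0.5]
opening: 0.0918
grip_force: 0.0
```

```bash
python3 - <<'E'
from h import *
s=st(); print(np.round(s['qpos'],3)); d=.402+np.pi-s['tool_rot'][2]; print('yaw to go deg',np.degrees((d+np.pi)%(2*np.pi)-np.pi))
print(tool(np.array([.548-.006*np.cos(.402),-.079-.006*np.sin(.402),.15])-s['tool_pos']))
E
```

```text
t 14.25 tcp [ 0.5396 -0.0861  0.1494] rot [-3.1413e+00 -1.0000e-04  3.1298e+00] F [-0.41  0.27 -0.54] open 0.09178024058340443 grip 0.0
[-0.298  0.424  1.54  -0.     1.178 -1.857]
yaw to go deg 23.708049188525823
[-0.29  0.48 -0.06]
```

Emit:
step_arm(increments=[{"delta_pos": [-0.3,0.5,0],"dr": [0,0,-10],"fingers": -1},{"delta_pos": [-0.3,0.5,0],"dr": [0,0,-18],"fingers": -1},{"delta_pos": [-0.3,0.5,0],"dr": [0,0,-23.7],"fingers": -1},{"delta_pos": [-0.3,0.5,0],"dr": [0,0,-23.7],"fingers": -1},{"delta_pos": [-0.3,0.5,0],"dr": [0,0,-23.7],"fingers": -1}])

```text
time: 14.88
tool_pos: [0.5427, -0.0803, 0.1495]
tool_rot: [-3.141, -0.0, -2.746]
contact_force: [-0.2, 0.1, 0.0]
opening: 0.0914
grip_force: 0.0
```

Emit:
step_arm(increments=[{"delta_pos": [0,0,4],"dr": [0,0,0],"fingers": -1},{"delta_pos": [0,0,8],"dr": [0,0,0],"fingers": -1},{"delta_pos": [0,0,11],"dr": [0,0,0],"fingers": -1},{"delta_pos": [0,0,13],"dr": [0,0,0],"fingers": -1},{"delta_pos": [0,0,14],"dr": [0,0,0],"fingers": -1}])

```text
time: 15.5
tool_pos: [0.5422, -0.0796, 0.0085]
tool_rot: [3.141, -0.001, -2.745]
contact_force: [0.3, 0.1, -0.0]
opening: 0.0919
grip_force: 0.0
```

```bash
python3 - <<'E'
from h import *
s=st(); im,p=snap('wrist','w7'); sc,q=snap('scene','s7')
o=np.vstack([cv2.resize(im[100:320],(512,220)),np.pad(cv2.resize(sc[150:240,220:310],(360,360),interpolation=2),((0,0),(0,152),(0,0)))])
cv2.imwrite('pics/c7.png',o[:,:,::-1])
E
```

```text
t 15.5 tcp [ 0.5422 -0.0796  0.0085] rot [ 3.1407e+00 -1.3000e-03 -2.7449e+00] F [ 0.26  0.06 -0.01] open 0.09190987751708114 grip 0.0
```

View pics/c7.png

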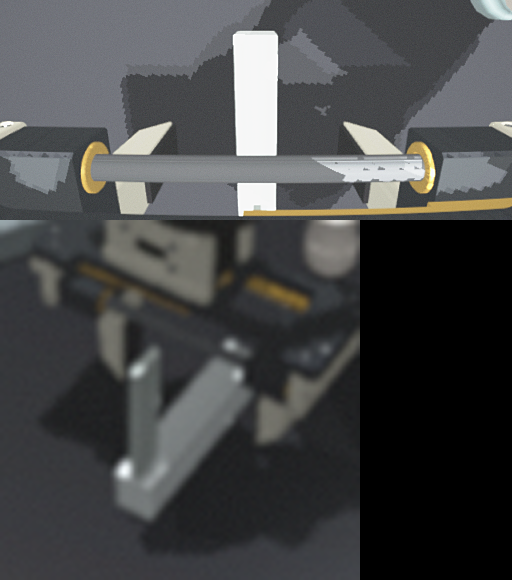

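The fingers straddle the stock evenly: finger columns are about 172 and 342, and the stock is at 255. The tips are still about 37 mm up, so I'll lower with a force check.

Emit:
step_arm(increments=[{"delta_pos": [0,0,0.7],"dr": [0,0,0],"fingers": -1},{"delta_pos": [0,0,1.4],"dr": [0,0,0],"fingers": -1},{"delta_pos": [0,0,2.0],"dr": [0,0,0],"fingers": -1},{"delta_pos": [0,0,2.5],"dr": [0,0,0],"fingers": -1},{"delta_pos": [0,0,2.5],"dr": [0,0,0],"fingers": -1}])

```text
time: 16.23
tool_pos: [0.5424, -0.0794, -0.0159]
tool_rot: [3.141, -0.001, -2.743]
contact_force: [-0.8, -0.1, -0.3]
opening: 0.0918
grip_force: 0.0
```

Emit:
step_arm(increments=[{"delta_pos": [0,0,0.2],"dr": [0,0,0],"fingers": -1},{"delta_pos": [0,0,0.4],"dr": [0,0,0],"fingers": -1},{"delta_pos": [0,0,0.7],"dr": [0,0,0],"fingers": -1},{"delta_pos": [0,0,0.7],"dr": [0,0,0],"fingers": -1},{"delta_pos": [0,0,0.7],"dr": [0,0,0],"fingers": -1}])

```text
time: 16.85
tool_pos: [0.5427, -0.0795, -0.0224]
tool_rot: [-3.141, 0.0, -2.743]
contact_force: [-0.4, 0.3, -1.0]
opening: 0.0917
grip_force: 0.0
```

Emit:
step_arm(increments=[{"delta_pos": [0,0,0],"dr": [0,0,0],"fingers": 1},{"delta_pos": [0,0,0],"dr": [0,0,0],"fingers": 1},{"delta_pos": [0,0,0],"dr": [0,0,0],"fingers": 1},{"delta_pos": [0,0,0],"dr": [0,0,0],"fingers": 1},{"delta_pos": [0,0,0],"dr": [0,0,0],"fingers": 1}], newtons=45)

```text
time: 17.48
tool_pos: [0.5427, -0.0795, -0.0224]
tool_rot: [-3.141, 0.0, -2.743]
contact_force: [-0.5, 0.2, 0.5]
opening: 0.0467
grip_force: 0.0
```

Emit:
step_arm(increments=[{"delta_pos": [0,0,0],"dr": [0,0,0],"fingers": 1},{"delta_pos": [0,0,0],"dr": [0,0,0],"fingers": 1},{"delta_pos": [0,0,0],"dr": [0,0,0],"fingers": 1},{"delta_pos": [0,0,0],"dr": [0,0,0],"fingers": 1},{"delta_pos": [0,0,0],"dr": [0,0,0],"fingers": 1}])

```text
time: 18.1
tool_pos: [0.5427, -0.0795, -0.0224]
tool_rot: [-3.141, 0.0, -2.743]
contact_force: [0.7, -0.8, -0.2]
opening: 0.0238
grip_force: 45.0
```

Emit:
step_arm(increments=[{"delta_pos": [0,0,-1],"dr": [0,0,0],"fingers": 1},{"delta_pos": [0,0,-2.5],"dr": [0,0,0],"fingers": 1},{"delta_pos": [0,0,-5],"dr": [0,0,0],"fingers": 1},{"delta_pos": [0,0,-7],"dr": [0,0,0],"fingers": 1},{"delta_pos": [0,0,-7],"dr": [0,0,0],"fingers": 1}])

```text
time: 18.73
tool_pos: [0.5439, -0.0798, 0.0497]
tool_rot: [-3.139, 0.003, -2.743]
contact_force: [0.4, 0.2, -4.1]
opening: 0.0235
grip_force: 45.0
```

```bash
python3 - <<'E'
from h import *
st(); im,p=snap('top','t8'); g=im.min(2)
# plate edges: fit lines to long sides + open end at z=.012
m=(g[140:245,105:205]>170).astype(np.uint8)
cs,_=cv2.findContours(m,cv2.RETR_EXTERNAL,cv2.CHAIN_APPROX_NONE); c=max(cs,key=cv2.contourArea)[:,0]+[105,140]
P=np.array([onz(p,q,.012)[:2] for q in c.astype(float)])
a=np.radians(45.2)
for _ in range(3):
    ex=np.array([np.cos(a),np.sin(a)]);ey=np.array([-ex[1],ex[0]])
    x=P@ex;y=P@ey
    lo=(y<y.min()+.006)&(x<np.median(x)+.06);hi=(y>y.max()-.006)&(x<np.median(x)+.06)
    s=[np.polyfit(x[k],y[k],1) for k in(lo,hi)]; print(lo.sum(),hi.sum(),[round(float(np.degrees(np.arctan(k[0]))),2) for k in s]); a+=np.arctan(np.mean([k[0] for k in s]))
ex=np.array([np.cos(a),np.sin(a)]);ey=np.array([-ex[1],ex[0]]);x=P@ex;y=P@ey
ylo,yhi=np.median(y[y<y.min()+.004]),np.median(y[y>y.max()-.004]); k=(x<x.min()+.004); xo=np.median(x[k])
kk=(x>x.max()-.02); print('yaw',np.degrees(a),'width',yhi-ylo,'len',x.max()-xo)
c0=ex*(xo+.11)+ey*(ylo+yhi)/2; print('origin',c0,'corner',c0+.06*ex)
E
```

```text
t 18.725 tcp [ 0.5439 -0.0798  0.0497] rot [-3.1388  0.0033 -2.7432] F [ 0.42  0.19 -4.13] open 0.023462883529048024 grip 44.99877691268921
57 54 [1.08, 1.09]
57 56 [-0.0, 0.17]
58 56 [0.03, 0.09]
yaw 46.42913707911205 width 0.13821790648793092 len 0.22971621432903677
origin [0.58141594 0.22801912] corner [0.62277101 0.27149047]
```

The square is held (45 N grip, lifted, weight felt). Carrying it over the plate, aligned and short of the column.

Emit:
step_arm(increments=[{"delta_pos": [-1.5,3.5,0],"dr": [0,0,-3],"fingers": 1},{"delta_pos": [-3.8,8.8,0],"dr": [0,0,-9],"fingers": 1},{"delta_pos": [-6.2,14.3,0],"dr": [0,0,-15],"fingers": 1},{"delta_pos": [-8.5,19.7,0],"dr": [0,0,-20],"fingers": 1},{"delta_pos": [-10.8,25,0],"dr": [0,0,-23.6],"fingers": 1}])

```text
time: 19.4
tool_pos: [0.5443, 0.1946, 0.0465]
tool_rot: [3.141, -0.002, -2.329]
contact_force: [0.9, -1.2, -2.8]
opening: 0.0235
grip_force: 45.0
```

Emit:
step_arm(increments=[{"delta_pos": [0,0,0],"dr": [0,0,0],"fingers": 1},{"delta_pos": [0,0,0],"dr": [0,0,0],"fingers": 1},{"delta_pos": [0,0,0],"dr": [0,0,0],"fingers": 1},{"delta_pos": [0,0,0],"dr": [0,0,0],"fingers": 1},{"delta_pos": [0,0,0],"dr": [0,0,0],"fingers": 1}])

```text
time: 20.02
tool_pos: [0.5455, 0.192, 0.0476]
tool_rot: [-3.141, -0.0, -2.333]
contact_force: [0.3, 0.3, -3.5]
opening: 0.0238
grip_force: 45.0
```

```bash
python3 - <<'E'
from h import *
st(); im,p=snap('wrist','w9'); snap('scene','s9'); snap('top','t9')
S=np.array([.5814,.2280]);a=np.radians(46.43);ex=np.array([np.cos(a),np.sin(a)]);ey=np.array([-ex[1],ex[0]])
o=im.copy()
for x,y in[(-.11,-.07),(-.11,.07),(-.05,-.07),(-.05,.07)]: print(x,y,np.round(proj(p,list(S+ex*x+ey*y)+[.012]),1))
q=load('s9')[0][240:360,280:400]
cv2.imwrite('pics/c9.png',np.hstack([im[:300],cv2.resize(q,(288,300),interpolation=2)])[:,:,::-1])
E
```

```text
t 20.025 tcp [0.5455 0.192  0.0476] rot [-3.1415 -0.     -2.3329] F [ 0.33  0.32 -3.51] open 0.02381255589200388 grip 44.9987268447876
-0.11 -0.07 [160.3 127. ]
-0.11 0.07 [353.  126.9]
-0.05 -0.07 [166.5 205.7]
-0.05 0.07 [346.9 205.6]
```

View pics/c9.png

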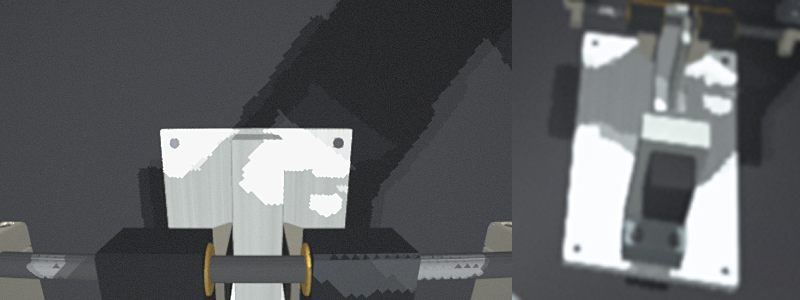

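The wrist view shows the plate's open end at row about 129, with corners at (160,129) and (352,128). The prediction was (160,127) and (353,127), so the stand pose holds; I'll refine it numerically.

```bash
python3 - <<'E'
from h import *
im,p=load('w9'); g=cv2.GaussianBlur(im,(3,3),0).min(2).astype(int); s=robot.observe()
W=lambda q:onz(p,q,.012)[:2]
d=np.diff(g,axis=0)
top=np.array([W((c,118+np.argmax(d[118:140,c])+.5)) for c in list(range(170,228))+list(range(290,345))])
dx=np.diff(g,axis=1)
L=np.array([W((150+np.argmax(dx[r,150:180])+.5,r)) for r in range(135,220)])
Rr=np.array([W((335+np.argmin(dx[r,335:365])+.5,r)) for r in range(135,220)])
def fit(P):
    v=cv2.fitLine(P.astype(np.float32),cv2.DIST_HUBER,0,.001,.001).ravel(); 
    if v[:2]@v[:2]<0: pass
    return v[2:],v[:2],np.degrees(np.arctan2(v[1],v[0]))%180
for n,P in(('end',top),('L',L),('R',Rr)): print(n,fit(P)[2])
a=np.radians(np.mean([fit(top)[2]-90,fit(L)[2],fit(Rr)[2]]))
ex=np.array([np.cos(a),np.sin(a)]);ey=np.array([-ex[1],ex[0]])
l,r=np.median(L@ey),np.median(Rr@ey); print('w',r-l,'yaw',np.degrees(a))
O=ex*(np.median(top@ex)+.11)+ey*(l+r)/2; print('O',O)
t=s['tool_pos'][:2]-O; print('tcp in stand',t@ex,t@ey,'tool yaw vs',np.degrees(s['tool_rot'][2])+180)
E
```

```text
end 136.42525
L 46.787663
R 46.326714
w 0.13991554728451017 yaw 46.5132
O [0.58260469 0.22860895]
tcp in stand -0.05181775925755963 0.0021797173567147943 tool yaw vs 46.38154640841233
```

Emit:
step_arm(increments=[{"delta_pos": [-0.5,-0.1,1.2],"dr": [0,0,0],"fingers": 1},{"delta_pos": [-1.2,-0.2,2.6],"dr": [0,0,0],"fingers": 1},{"delta_pos": [-2,-0.2,4],"dr": [0,0,0],"fingers": 1},{"delta_pos": [-2.8,-0.2,5],"dr": [0,0,0],"fingers": 1},{"delta_pos": [-3,-0.2,5.3],"dr": [0,0,0],"fingers": 1}])

```text
time: 20.8
tool_pos: [0.5673, 0.2136, -0.0067]
tool_rot: [3.141, -0.001, -2.331]
contact_force: [0.7, 0.6, -4.5]
opening: 0.0235
grip_force: 45.0
```

Emit:
step_arm(increments=[{"delta_pos": [0,0,0.1],"dr": [0,0,0],"fingers": 1},{"delta_pos": [0,0,0.2],"dr": [0,0,0],"fingers": 1},{"delta_pos": [0,0,0.3],"dr": [0,0,0],"fingers": 1},{"delta_pos": [0,0,0.4],"dr": [0,0,0],"fingers": 1},{"delta_pos": [0,0,0.4],"dr": [0,0,0],"fingers": 1}])

```text
time: 21.42
tool_pos: [0.5674, 0.2131, -0.0094]
tool_rot: [-3.141, -0.0, -2.332]
contact_force: [0.1, 0.7, -3.4]
opening: 0.024
grip_force: 45.0
```

Emit:
step_arm(increments=[{"delta_pos": [0,0,0.05],"dr": [0,0,0],"fingers": 1},{"delta_pos": [0,0,0.1],"dr": [0,0,0],"fingers": 1},{"delta_pos": [0,0,0.15],"dr": [0,0,0],"fingers": 1},{"delta_pos": [0,0,0.15],"dr": [0,0,0],"fingers": 1},{"delta_pos": [0,0,0.15],"dr": [0,0,0],"fingers": 1}])

```text
time: 22.05
tool_pos: [0.5674, 0.2132, -0.0104]
tool_rot: [-3.141, 0.0, -2.331]
contact_force: [-3.2, -0.6, 5.4]
opening: 0.0237
grip_force: 45.0
```

The square is on the plate at the predicted height. Now I'll slide it to the column.

Emit:
step_arm(increments=[{"delta_pos": [-0.2,0,-0.05],"dr": [0,0,0],"fingers": 1},{"delta_pos": [-0.4,0,-0.05],"dr": [0,0,0],"fingers": 1},{"delta_pos": [-0.6,0,-0.05],"dr": [0,0,0],"fingers": 1},{"delta_pos": [-0.8,0,-0.05],"dr": [0,0,0],"fingers": 1},{"delta_pos": [-0.8,0,-0.05],"dr": [0,0,0],"fingers": 1}])

```text
time: 22.68
tool_pos: [0.5733, 0.2192, -0.0104]
tool_rot: [-3.141, 0.001, -2.331]
contact_force: [-1.9, -2.4, 3.1]
opening: 0.0237
grip_force: 45.0
```

```bash
python3 - <<'E'
from h import *
st(); print('F tool',R.from_euler('xyz',robot.observe()['tool_rot']).as_matrix().T@robot.observe()['contact_force'])
E
```

```text
t 22.675 tcp [ 0.5733  0.2192 -0.0104] rot [-3.1412e+00  5.0000e-04 -2.3314e+00] F [-1.94 -2.41  3.14] open 0.023674779442032483 grip 45.00032365322113
F tool [ 3.08076074 -0.26272069 -3.14257904]
```

Emit:
step_arm(increments=[{"delta_pos": [-0.1,0,0],"dr": [0,0,0],"fingers": 1},{"delta_pos": [-0.2,0,0],"dr": [0,0,0],"fingers": 1},{"delta_pos": [-0.3,0,0],"dr": [0,0,0],"fingers": 1},{"delta_pos": [-0.3,0,0],"dr": [0,0,0],"fingers": 1},{"delta_pos": [-0.3,0,0],"dr": [0,0,0],"fingers": 1}])

```text
time: 23.3
tool_pos: [0.5746, 0.2208, -0.0104]
tool_rot: [3.141, -0.001, -2.331]
contact_force: [-4.4, -4.6, 4.6]
opening: 0.0236
grip_force: 45.0
```

Emit:
step_arm(increments=[{"delta_pos": [-0.05,0,0],"dr": [0,0,0],"fingers": 1},{"delta_pos": [-0.1,0,0],"dr": [0,0,0],"fingers": 1},{"delta_pos": [-0.1,0,0],"dr": [0,0,0],"fingers": 1},{"delta_pos": [-0.1,0,0],"dr": [0,0,0],"fingers": 1},{"delta_pos": [-0.1,0,0],"dr": [0,0,0],"fingers": 1}])

```text
time: 23.92
tool_pos: [0.5746, 0.2208, -0.0104]
tool_rot: [3.141, -0.003, -2.331]
contact_force: [-6.9, -7.6, 7.6]
opening: 0.0238
grip_force: 45.0
```

```bash
python3 - <<'E'
from h import *
s=st(); Rm=R.from_euler('xyz',s['tool_rot']).as_matrix(); print('F tool',Rm.T@s['contact_force'],'M tool',Rm.T@np.array(s['torque']))
for O,a in((np.array([.5826,.2286]),46.5),(np.array([.5814,.2280]),46.43)):
    a=np.radians(a);ex=np.array([np.cos(a),np.sin(a)]);ey=np.array([-ex[1],ex[0]]); t=s['tool_pos'][:2]-O; print('heel x',t@ex+.07,'y',t@ey,'yaw',np.degrees(s['tool_rot'][2])+180)
E
```

```text
t 23.925 tcp [ 0.5746  0.2208 -0.0104] rot [ 3.1411e+00 -3.0000e-03 -2.3314e+00] F [-6.92 -7.57  7.58] open 0.023849937141141225 grip 45.00190615653992
F tool [10.27083863 -0.20234028 -7.54701532] M tool [0.07440266 1.33886006 0.05670381]
heel x 0.0588416956434118 y 0.00043109665865946525 yaw 46.42299308669578
heel x 0.06010298532332646 y -3.843135126864114e-05 yaw 46.42299308669578
```

Firm contact: position has stopped and the push is 10 N, with the heel at x ≈ 60 mm and y ≈ 0. I'll trim the 0.17° compliance tilt and add a little push.

Emit:
step_arm(increments=[{"delta_pos": [-0.02,0,0],"dr": [0,-0.1,0],"fingers": 1},{"delta_pos": [-0.04,0,0],"dr": [0,-0.2,0],"fingers": 1},{"delta_pos": [-0.04,0,0],"dr": [0,-0.2,0],"fingers": 1},{"delta_pos": [-0.04,0,0],"dr": [0,-0.2,0],"fingers": 1},{"delta_pos": [-0.04,0,0],"dr": [0,-0.2,0],"fingers": 1}])

```text
time: 24.55
tool_pos: [0.5747, 0.2209, -0.0104]
tool_rot: [3.141, -0.0, -2.331]
contact_force: [-6.3, -9.0, 8.7]
opening: 0.0239
grip_force: 45.0
```

```bash
python3 - <<'E'
from h import *
s=st(); Rm=R.from_euler('xyz',s['tool_rot']).as_matrix(); print('F tool',Rm.T@s['contact_force'],'M tool',Rm.T@np.array(s['torque']))
E
```

```text
t 24.55 tcp [ 0.5747  0.2209 -0.0104] rot [ 3.1410e+00 -1.0000e-04 -2.3313e+00] F [-6.34 -9.01  8.68] open 0.02389823773624034 grip 45.00236213207245
F tool [10.89400552 -1.6124501  -8.67909797] M tool [0.1201301  1.63766015 0.01796143]
```

```bash
python3 -c "
from cell import robot; print(robot.hand_in())"
```

```text
the job is handed in; nothing more can be done
None
```

I pressed the bar, round and square keys fully down in that order. I handed in at 24.6 s still gripping the try square (45 N). It rests upright on the plate with its blade end against the middle of the column, under a steady push of about 11 N. I judged flushness and centring from the measured arm pose and forces, without a final camera check, and I didn't re-check the jars, bottles and beaker by camera.

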